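# Load test bars into the vacuum chamber, close up and pump it down

### The job

Lay every dumbbell-shaped test bar that is out on the bench flat on the floor of the open vacuum chamber, side by side and not on top of one another; then shut the lid fully without slamming it, and only then swing the clamp arm down fully onto it. Then give the hand pump a full stroke: pull its sprung lever all the way towards the robot to the stop and ease it slowly back to rest without letting it fly. Leave the plain straight block, the mug and the screwdriver where they are.

Things in the scene. Friction and masses are not known exactly. Their poses are not given: they have to be found in the camera images.
- bar1: aluminium test bar, dumbbell-shaped: 90 long (own x) x 24 high, two end heads 28 wide (own y) and 23 long, joined by a straight waist 16 wide and 44 long. Origin: centre of the underside; z up. 2 to 4 bars are present
- bar2: aluminium test bar, dumbbell-shaped: 90 long (own x) x 24 high, two end heads 28 wide (own y) and 23 long, joined by a straight waist 16 wide and 44 long. Origin: centre of the underside; z up. 2 to 4 bars are present
- bar3: aluminium test bar, dumbbell-shaped: 90 long (own x) x 24 high, two end heads 28 wide (own y) and 23 long, joined by a straight waist 16 wide and 44 long. Origin: centre of the underside; z up. 2 to 4 bars are present
- bar4: aluminium test bar, dumbbell-shaped: 90 long (own x) x 24 high, two end heads 28 wide (own y) and 23 long, joined by a straight waist 16 wide and 44 long. Origin: centre of the underside; z up. 2 to 4 bars are present
- chamber: fixed open-topped aluminium box, outside 160 (own x) x 250 (own y) x 60 high, walls and floor 10 thick, inside 140 x 230 x 50 deep. Origin: centre of its underside on the bench; z up. Its +x wall carries the lid hinge, on its -x side stands the clamp bracket (70 wide, reaching to x = -125, to z = 97). Stands turned by about a quarter turn, so +x points to the robot's left
- lid (a joint): angle of the lid in rad: 0 shut, about 1.57 upright, up to 1.95 leaning back outside. Hinge axis parallel to chamber y through x = 80, z = 60. The lid is a plate 160 x 250 x 8 with a U handle (80 along y, bar 12 thick, standing 36 off the outer face, 50 from the hinge line) on its outer face. Its stiff hinge stays where it is left (about 0.4 Nm)
- lid_edge (a point): middle of the lid's free edge, on its outer (upper) face, 160 from the hinge line
- clamp (a joint): angle of the clamp arm in rad: 0 down on the lid, 1.57 upright, up to 2.15 leaning out away from the chamber. Pivot axis parallel to chamber y through x = -100, z = 85. Arm 75 long, 22 wide, 12 thick, rubber sleeve at its free end. Stiff: it stays where it is left (about 0.2 Nm)
- clamp_tip (a point): middle of the clamp arm's free end, 75 from its pivot
- pump: fixed hand pump (plumbed to the chamber beneath the bench): base plate 150 (own x) x 60 x 12, barrel 52 in diameter, 85 high. Origin: centre of its underside on the bench; own x points away from the robot. Lever pivot parallel to its y at x = 0, z = 100
- lever (a joint): angle of the pump lever in rad: 0 at rest, leaning 0.5 rad from vertical to pump +x (away from the robot); grows as it is pulled towards the robot, stop at 1.1 (leaning 0.6 to -x). A spring returns it (about 4 N at the grip at rest, 11 N at the stop)
- lever_grip (a point): middle of the lever's cross-bar grip, black rubber, 20 in diameter, 90 long parallel to pump y, 140 from the pivot
- block: plain straight aluminium block 90 (x) x 28 (y) x 24 high, no waist; not a test bar, stays where it is. Origin: centre of the underside
- mug: white mug, 80 across, 90 high, stays where it is. Origin: centre of the underside
- driver: screwdriver with black handle lying on the bench, stays where it is. Origin on its underside
Things that resemble listed ones, but are neither listed nor needed, are in the scene too. Leave any brown look-alike of the bar2 alone.

How it is judged:
On the way, in this order (a step that is already met when the one before it is completed fails the run):
1. every test bar lies flat in the chamber, the lid still open (x of bar1 in the frame of chamber between -0.055 and 0.055 m and y of bar1 in the frame of chamber between -0.113 and 0.113 m and z of each of bar1, bar2, bar3, bar4 in the frame of chamber below 0.018 m and angle between each of bar1, bar2, bar3, bar4's own z axis and vertical below 0.15 rad and linear speed of each of bar1, bar2, bar3, bar4 below 0.05 m/s and x of bar2 in the frame of chamber between -0.055 and 0.055 m and y of bar2 in the frame of chamber between -0.113 and 0.113 m and x of bar3 in the frame of chamber between -0.055 and 0.055 m and y of bar3 in the frame of chamber between -0.113 and 0.113 m and x of bar4 in the frame of chamber between -0.055 and 0.055 m and y of bar4 in the frame of chamber between -0.113 and 0.113 m and value of joint lid above 0.8 rad), for 0.3 s.
2. the lid is shut (value of joint lid below 0.04 rad and value of joint clamp above 0.5 rad), for 0.2 s.
3. the clamp arm is down on the shut lid (value of joint lid below 0.04 rad and value of joint clamp below 0.06 rad), for 0.2 s.
4. the pump lever is pulled to its stop (all of step 3 and value of joint lever above 1.02 rad), for 0.1 s.
5. the pump lever is back at rest (value of joint lever below 0.08 rad), for 0.2 s.
At the end, for the whole second after the job is handed in: all bars present lie flat on the chamber floor (origin under 18 mm above the bench in the chamber's frame, tilt under 0.15 rad), lid under 0.04 rad, clamp under 0.06 rad, lever under 0.08 rad, block, mug and screwdriver within 30 mm of where they began (all of step 3 and x of bar1 in the frame of chamber between -0.055 and 0.055 m and y of bar1 in the frame of chamber between -0.113 and 0.113 m and z of each of bar1, bar2, bar3, bar4 in the frame of chamber below 0.018 m and angle between each of bar1, bar2, bar3, bar4's own z axis and vertical below 0.15 rad and linear speed of each of bar1, bar2, bar3, bar4 below 0.05 m/s and x of bar2 in the frame of chamber between -0.055 and 0.055 m and y of bar2 in the frame of chamber between -0.113 and 0.113 m and x of bar3 in the frame of chamber between -0.055 and 0.055 m and y of bar3 in the frame of chamber between -0.113 and 0.113 m and x of bar4 in the frame of chamber between -0.055 and 0.055 m and y of bar4 in the frame of chamber between -0.113 and 0.113 m and value of joint lever below 0.08 rad and distance of each of block, mug, driver from where it was at the start of the episode below 0.03 m); the robot touches nothing.
It fails at once if the pump lever flies back (faster than 1.5 rad/s) instead of being eased (velocity of joint lever below -1.5 rad/s).
It fails at once if the lid is slammed shut (faster than 3 rad/s when nearly shut) (value of joint lid below 0.5 rad and velocity of joint lid below -3 rad/s).
It fails at once if the plain block, the mug or the screwdriver is moved more than 30 mm (distance of any of block, mug, driver from where it was at the start of the episode above 0.03 m).
Of bar1, bar2, bar3, bar4 only 2 to 4 are there at a start; the rules pass over those that are not, and their reading is None.
At some moment in a run one of bar1, bar2, bar3, bar4 may be knocked a few centimetres aside while the robot is not near it.
It also fails if it takes over 210 s, if anything falls off the work surface, if the arm or the gripper's body presses on something with over 40 N, if the wrist force passes 120 N, or if a joint passes its speed limit or range.

### The arm

A 6-joint arm with a two-finger parallel gripper is mounted at the origin on the work surface. World frame = base frame: x ahead of the robot, y to its left, z up, the work surface at z = 0. Lengths are in m, angles in rad, forces in N, time in s.
With the tool pointing down it reaches from about 0.35 to 0.975 m from the base axis. Payload 7.1 kg.
Tool frame: the origin (TCP) lies midway between the tips of the shut fingers; the grasp point (between the pads) lies 19 mm behind it; z points along the fingers, y is the line along which they close (so a half turn about z gives the same grasp; the last joint's range is limited). The gripper opens to 88 mm and grips with 3 to 60 N. Pads are 20 mm wide; open, the fingers measure 115 mm over their backs; the gripper's body (75 mm by 178 mm) begins 61 mm behind the grasp point.
Start: joints at [1.264, 0.423, 1.63, -0, 1.089, -0.019], TCP at [0.177, 0.599, 0.223] pointing down, gripper open.
Joint ranges: [-3, 3], [-0.9, 2.11], [0.09, 2.58], [-1.31, 4.45], [0.11, 2.69], [-2.54, 2.54]. Speed limits (rad/s): [2.39, 2.39, 3.01, 3.14, 3.14, 3.14].

### API

Orientations are given as a unit quaternion [w, x, y, z].
In Python, from station import move_pose, movel, movej, command_gripper, wait, inverse_kinematics, read_camera, camera_info, MotionError, job_done, get_time, get_joint_pos, get_qvel, get_effort, get_tcp_pos, get_ee_rot, get_ft_force, get_ft_torque, get_grip_width, get_finger_force gives the robot as it stands. Calls block until the motion is done:
- move_pose(position, orientation): joint-space move of the TCP to a pose.
- movel(position, frame=None, v=0.15, until_force=None): straight line of the TCP; frame=None keeps the orientation; v is the mean speed in m/s. With until_force (N) it stops when the force on the tool has changed by that much, and returns True; else False.
- movej(angles): joint-space move.
- command_gripper(opening): opening from 0.0 (shut) to 1.0 (fully open); the grip force is fixed at half the most; returns when the fingers have stopped.
- wait(seconds).
- inverse_kinematics(position, orientation): joint angles nearest the present ones, or None.
- read_camera(name): name is "scene" or "side" or "wrist"; returns the picture (384x512x3 uint8, red, green, blue); there is no depth.
- camera_info(name): a dict with "intrinsics" (3x3 intrinsics, pixels), "T" (4x4, takes a point from camera to world coordinates); the wrist camera has in their place "tool_from_camera" (4x4, takes a point from camera to tool coordinates, whose origin is the TCP and whose axes are the flange's). Camera axes: x right, y up, looking along -z (the intrinsics and any distortion apply to the point x, -y, -z); pixel columns grow to the right and rows downward; lengths in m; the calibration is good to about 2 mm. A picture is of the moment at which its call begins: read the wrist's pose just before it. camera_info takes no time and is no camera call.
A pose or a line that the arm cannot do raises MotionError and nothing moves.
- job_done(): hands the job in; it is judged then, once.
Readings, each from a call of its own:
- get_time(): time.
- get_joint_pos(): joint angles.
- get_qvel(): joint speeds.
- get_effort(): joint torques, N m.
- get_tcp_pos(): TCP position.
- get_ee_rot(): TCP orientation.
- get_ft_force(): force on the tool from outside, world axes, zero at the start.
- get_ft_torque(): the same for the moment, N m.
- get_grip_width(): opening from 0.0 (shut) to 1.0 (fully open).
- get_finger_force(): force on a finger pad.
Only numpy, scipy, OpenCV 4.12 (cv2) and the standard library are available. Lean on these libraries where they do the work, as an engineer would, in place of code of your own. Each camera call takes 0.05 s, during which the arm holds its last target. There are 200 camera calls.

## Working session

There is one attempt and no reset: what is moved stays moved. The work goes in short steps, each a Python script; the robot and the scene stay as the last script left them, time stands still between calls to the robot, and variables do not carry over. Pictures are saved under pics/ and viewed, at most 14 in all, crops included, and the job is handed in when it is done.

```bash
mkdir -p pics; ls
python3 - <<'E'
from station import *
import cv2, numpy as np
for n in ["scene","side"]:
    im=read_camera(n); cv2.imwrite(f"pics/{n}0.png",cv2.resize(im[:,:,::-1],(800,600),interpolation=cv2.INTER_CUBIC))
    i=camera_info(n); print({k:(np.round(np.array(v),4).tolist() if k in("intrinsics","T") else v) for k,v in i.items()})
cv2.imwrite("pics/wrist0.png",read_camera("wrist")[:,:,::-1])
print(camera_info("wrist"),get_ee_rot(),get_time())
E
```

```text
pics
{'intrinsics': [[404.3436, 0.0, 257.7711], [0.0, 404.3436, 189.7681], [0.0, 0.0, 1.0]], 'T': [[-0.3536, -0.8003, 0.4843, 1.142], [0.9354, -0.2989, 0.189, 0.2184], [-0.0065, 0.5198, 0.8543, 1.1223], [0.0, 0.0, 0.0, 1.0]]}
{'intrinsics': [[371.7225, 0.0, 256.5788], [0.0, 371.7225, 187.4284], [0.0, 0.0, 1.0]], 'T': [[-0.9928, 0.0905, -0.0778, 0.5138], [-0.1193, -0.7287, 0.6743, 0.7122], [0.0043, 0.6788, 0.7343, 0.9238], [0.0, 0.0, 0.0, 1.0]]}
{'intrinsics': array([[293.71204915,   0.        , 251.49086245],
       [  0.        , 293.71204915, 187.02251091],
       [  0.        ,   0.        ,   1.        ]]), 'tool_from_camera': array([[ 6.65132891e-04,  9.60739519e-01,  2.77451138e-01,
         7.67183970e-02],
       [ 9.99999732e-01, -7.23804099e-04,  1.09044389e-04,
         3.03904146e-04],
       [ 3.05583525e-04,  2.77450991e-01, -9.60739743e-01,
        -1.62156490e-01],
       [ 0.00000000e+00,  0.00000000e+00,  0.00000000e+00,
         1.00000000e+00]])} [-7.17849358e-05  1.43401532e-01  9.89664423e-01 -5.70398771e-04] 0.15
```

View pics/scene0.png

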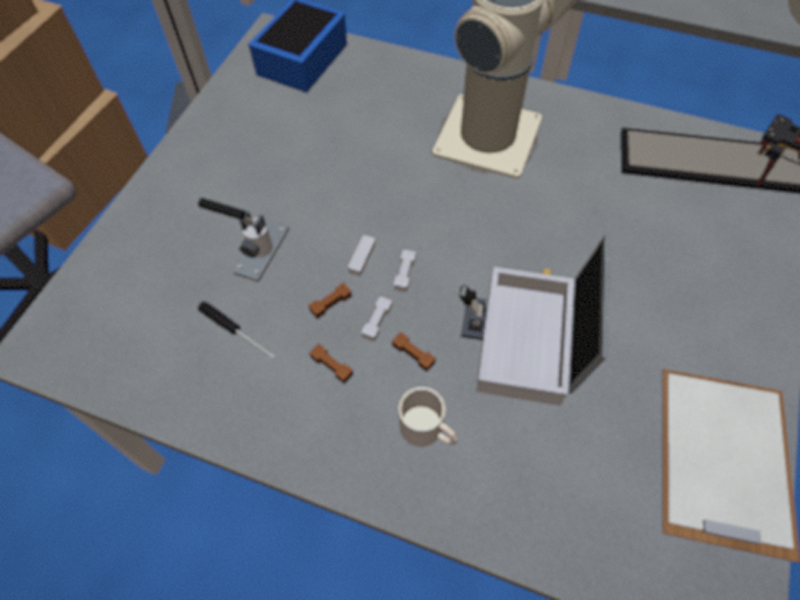

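View pics/side0.png

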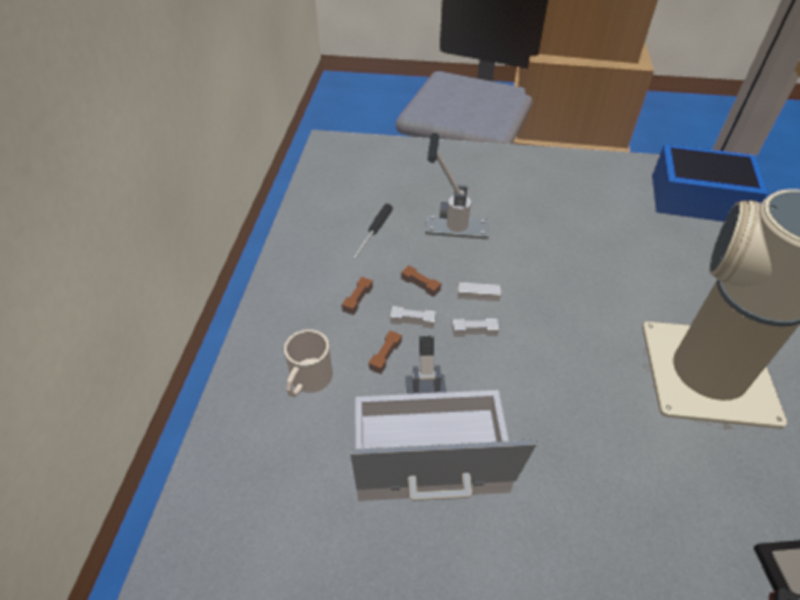

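Two silver dumbbells are out, at scene px (404,269) and (377,317). The plain block is at (361,253), and there are three brown look-alikes. The chamber is near (527,330) with its lid upright, and the pump is near (257,240). Next I'll get rough positions and move the wrist camera over them.

```bash
cat > h.py <<'E'
from station import *
import cv2, numpy as np
from scipy.spatial.transform import Rotation as R
def cam(n):
    i=camera_info(n); K=np.array(i["intrinsics"])
    if n!="wrist": return K,np.array(i["T"])
    T=np.eye(4); q=np.array(get_ee_rot()); T[:3,:3]=R.from_quat(q[[1,2,3,0]]).as_matrix(); T[:3,3]=get_tcp_pos()
    return K,T@np.array(i["tool_from_camera"])
def px2w(K,T,uv,z):
    uv=np.atleast_2d(np.array(uv,float)); d=np.c_[(uv[:,0]-K[0,2])/K[0,0],-(uv[:,1]-K[1,2])/K[1,1],-np.ones(len(uv))]@T[:3,:3].T
    return T[:3,3]+d*((z-T[2,3])/d[:,2])[:,None]
def w2px(K,T,P):
    p=(np.atleast_2d(P)-T[:3,3])@T[:3,:3]; return np.c_[K[0,0]*p[:,0]/-p[:,2]+K[0,2],K[1,1]*-p[:,1]/-p[:,2]+K[1,2]]
def down(yaw): # tool pointing down, tool y (closing line) at world angle yaw
    M=np.array([[np.sin(yaw),np.cos(yaw),0],[-np.cos(yaw),np.sin(yaw),0],[0,0,-1.]])
    q=R.from_matrix(M).as_quat(); return [float(q[3]),*map(float,q[:3])]
def snap(name,cams=("wrist",)):
    for n in cams:
        K,T=cam(n); im=read_camera(n); f=f"pics/{name}_{n}.png"; cv2.imwrite(f,im[:,:,::-1]); np.savez(f"pics/{name}_{n}.npz",K=K,T=T)
def load(name): d=np.load(f"pics/{name}.npz"); return d["K"],d["T"]
E
python3 - <<'E'
from h import *
s=.64
K,T=cam("scene")
for n,uv,z in [("bar",(404,269),.024),("bar",(377,317),.024),("block",(361,253),.024),("ch",(495,268),.06),("ch",(480,388),.06),("ch",(569,397),.06),("ch",(577,280),.06),("pumpplate",(262,252),.012),("clampbase",(474,335),0),("grip",(223,209),.223),("mug",(422,412),.06)]:
    print(n,px2w(K,T,np.array(uv)*s,z)[0].round(3))
K,T=cam("side")
for n,uv,z in [("bar",(476,325),.024),("bar",(413,316),.024),("block",(480,290),.024),("ch",(355,397),.06),("ch",(505,393),.06),("grip",(433,148),.223)]:
    print(n,px2w(K,T,np.array(uv)*s,z)[0].round(3))
for p in [(.5,.1,.35),(.5,-.1,.35),(.5,.3,.4),(.5,.2,.4)]:
  print(p,[y for y in (-1.57,0,1.57) if inverse_kinematics(list(p),down(y)) is not None])
E
```

```text
bar [ 0.456 -0.046  0.024]
bar [ 0.582 -0.056  0.024]
block [ 0.449 -0.146  0.024]
ch [0.411 0.134 0.06 ]
ch [0.672 0.183 0.06 ]
ch [0.633 0.337 0.06 ]
ch [0.382 0.295 0.06 ]
pumpplate [ 0.514 -0.351  0.012]
clampbase [0.54  0.136 0.   ]
grip [ 0.572 -0.354  0.223]
mug [0.752 0.1   0.06 ]
bar [ 0.449 -0.045  0.024]
bar [ 0.577 -0.053  0.024]
block [ 0.444 -0.143  0.024]
ch [0.655 0.173 0.06 ]
ch [0.396 0.133 0.06 ]
grip [ 0.57  -0.358  0.223]Traceback (most recent call last):
  File "<stdin>", line 10, in <module>
  File "h.py", line 16, in down
    q=R.from_matrix(M).as_quat(); return [float(q[3]),*map(float,q[:3])]
      ~~~~~~~~~~~~~^^^
  File "scipy/spatial/transform/_rotation.pyx", line 1143, in scipy.spatial.transform._rotation.Rotation.from_matrix
ValueError: Non-positive determinant (left-handed or null coordinate frame) in rotation matrix 0: [[-9.99999683e-01  7.96326711e-04  0.00000000e+00]
 [-7.96326711e-04 -9.99999683e-01  0.00000000e+00]
 [ 0.00000000e+00  0.00000000e+00 -1.00000000e+00]].
```

```bash
sed -i 's/\[\[np.sin(yaw),np.cos(yaw),0\],\[-np.cos(yaw),np.sin(yaw),0\]/[[-np.sin(yaw),np.cos(yaw),0],[np.cos(yaw),np.sin(yaw),0]/' h.py
python3 - <<'E'
from h import *
for p in [(.52,.2,.4),(.51,-.1,.35),(.5,-.3,.4)]:
  ok=[]
  for y in (-1.57,0,1.57,3.14):
    q=inverse_kinematics(list(p),down(y))
    if q is not None: ok.append((y,np.round(q,2).tolist()))
  print(p,ok)
def go(p,name,pref=(1.57,-1.57)):
  for y in pref:
    try: move_pose(list(p),down(y)); break
    except MotionError as e: print(e)
  snap(name)
go((.52,.2,.42),"ch"); go((.51,-.1,.35),"bars"); print(get_time())
for n in("ch","bars"):
  im=cv2.imread(f"pics/{n}_wrist.png"); cv2.imwrite(f"pics/{n}_w.png",cv2.resize(im,(800,600),interpolation=cv2.INTER_CUBIC))
E
```

```text
(0.52, 0.2, 0.4) [(-1.57, [0.35, 0.16, 1.58, -0.0, 1.4, 1.92]), (0, [0.35, 0.16, 1.58, -0.0, 1.4, 0.35]), (1.57, [0.35, 0.16, 1.58, -0.0, 1.4, -1.22])]
(0.51, -0.1, 0.35) [(-1.57, [-0.22, 0.14, 1.72, -0.0, 1.29, 1.35]), (0, [-0.22, 0.14, 1.72, -0.0, 1.29, -0.22]), (1.57, [-0.22, 0.14, 1.72, -0.0, 1.29, -1.79])]
(0.5, -0.3, 0.4) [(-1.57, [-0.56, 0.21, 1.52, -0.0, 1.41, 1.01]), (0, [-0.56, 0.21, 1.52, -0.0, 1.41, -0.56]), (1.57, [-0.56, 0.21, 1.52, -0.0, 1.41, -2.13])]
3.45
```

View pics/ch_w.png

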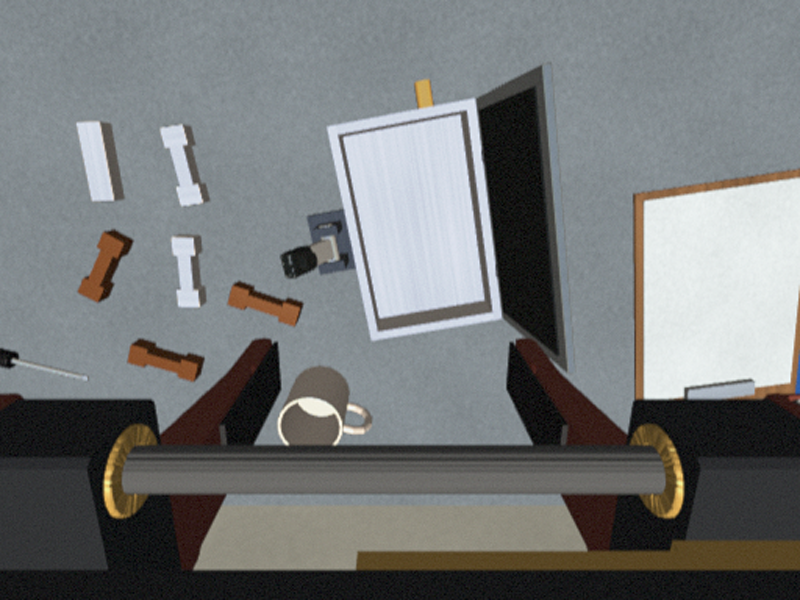

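View pics/bars_w.png

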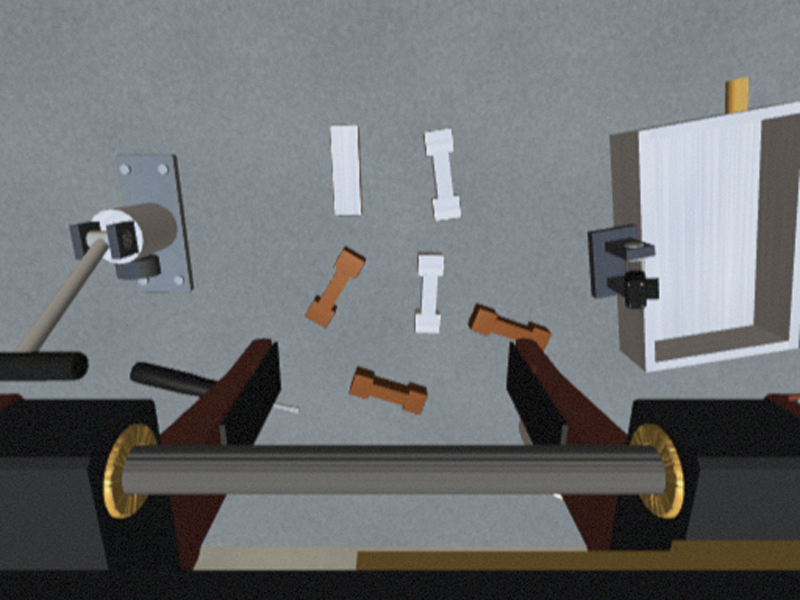

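Wrist view "ch" (800 px scale): the rim corners are (328,127), (475,99), (501,319) and (373,340). The clamp leans outward near (300,262), and the lid stands upright with its edge at (548,65)–(566,370). View "bars": bars at (443,174) and (429,293), pump plate (119,155)–(190,291), grip bar ending at (87,365).

Run:
```python
from h import *
from scipy.optimize import least_squares
s=.64
K,T=load("ch_wrist")
c=px2w(K,T,np.array([(328,127),(475,99),(501,319),(373,340)])*s,.06); print(c.round(3))
loc=np.array([[-80,125],[80,125],[80,-125],[-80,-125]])/1000
def f(p): cc,ss=np.cos(p[2]),np.sin(p[2]); return (loc@np.array([[cc,ss],[-ss,cc]])+p[:2]-c[:,:2]).ravel()
r=least_squares(f,[.52,.23,1.8]); print("chamber",r.x.round(4),(r.fun*1e3).round(1)); p=r.x
M=np.array([[np.cos(p[2]),-np.sin(p[2]),0],[np.sin(p[2]),np.cos(p[2]),0],[0,0,1]])
W=lambda x,y,z: M@np.array([x,y,z])+[p[0],p[1],0]
# lid angle: free edge corners
for a in np.arange(1.2,1.96,.1):
    u=np.array([-np.cos(a),np.sin(a)]); e=np.array([.08,.06])+.16*u
    print(round(a,2),[(w2px(K,T,W(e[0],y,e[1]))[0]/s).round(0) for y in(.125,-.125)])
for a in np.arange(1.2,2.16,.1):
    print("clamp",round(a,2),(w2px(K,T,W(-.1+.075*np.cos(a),0,.085+.075*np.sin(a)))[0]/s).round(0))
for n in("ch_wrist","bars_wrist"):
    K,T=load(n); im=cv2.imread(f"pics/{n}.png"); hsv=cv2.cvtColor(im,cv2.COLOR_BGR2HSV)
    m=((hsv[...,2]>185)&(hsv[...,1]<50)).astype(np.uint8); m=cv2.morphologyEx(m,cv2.MORPH_OPEN,np.ones((2,2),np.uint8))
    cs,_=cv2.findContours(m,cv2.RETR_EXTERNAL,cv2.CHAIN_APPROX_NONE)
    for q in cs:
        if 400<cv2.contourArea(q)<3000:
            w=px2w(K,T,q[:,0,:],.024)[:,:2]; (cx,cy),(a,b),_=rect=cv2.minAreaRect((w*1000).astype(np.float32))
            B=cv2.boxPoints(rect); e=max((B[1]-B[0],B[2]-B[1]),key=np.linalg.norm); print(n,(cx,cy),(a,b),"fill",cv2.contourArea((w*1000).astype(np.float32))/(a*b),"yaw",np.degrees(np.arctan2(e[1],e[0]))%180)
K,T=load("bars_wrist")
print("plate",px2w(K,T,np.array([(119,155),(174,155),(190,291)])*s,.012).round(3)); print("grip end",px2w(K,T,np.array([(87,365)])*s,.223).round(3))
```

```text
[[0.409 0.131 0.06 ]
 [0.381 0.287 0.06 ]
 [0.627 0.331 0.06 ]
 [0.654 0.177 0.06 ]]
chamber [0.5178 0.2315 1.7493] [-0.1 -0.6 -0.6  0.7 -0.2  1.5  1.  -1.6]
1.2 [array([433.,  87.]), array([476., 385.])]
1.3 [array([454.,  82.]), array([494., 385.])]
1.4 [array([476.,  78.]), array([512., 384.])]
1.5 [array([498.,  73.]), array([531., 382.])]
1.6 [array([521.,  68.]), array([550., 379.])]
1.7 [array([542.,  64.]), array([568., 376.])]
1.8 [array([563.,  61.]), array([585., 371.])]
1.9 [array([582.,  58.]), array([600., 366.])]
clamp 1.2 [350. 256.]
clamp 1.3 [342. 258.]
clamp 1.4 [334. 260.]
clamp 1.5 [326. 261.]
clamp 1.6 [318. 263.]
clamp 1.7 [311. 264.]
clamp 1.8 [303. 265.]
clamp 1.9 [296. 266.]
clamp 2.0 [290. 267.]
clamp 2.1 [284. 267.]
ch_wrist (580.4542846679688, -57.24529266357422) (27.026376724243164, 89.13944244384766) fill 0.7090646313856244 yaw 178.34164
ch_wrist (451.3534851074219, -45.887664794921875) (90.33447265625, 27.080331802368164) fill 0.7064302483146666 yaw 8.632345
ch_wrist (446.9775390625, -146.0308837890625) (88.3670654296875, 26.83007049560547) fill 0.9279676478568053 yaw 1.353643
bars_wrist (579.6531982421875, -57.25053405761719) (26.91912269592285, 87.67412567138672) fill 0.7207417686023031 yaw 178.31557
bars_wrist (451.17529296875, -45.975894927978516) (89.32938385009766, 27.119670867919922) fill 0.7004783864106405 yaw 8.810196
bars_wrist (446.40228271484375, -146.3536376953125) (88.37820434570312, 26.8985538482666) fill 0.9180636264845351 yaw 1.3568373
plate [[ 0.429 -0.385  0.012]
 [ 0.429 -0.328  0.012]
 [ 0.577 -0.329  0.012]]
grip end [[ 0.57  -0.309  0.223]]
```

```bash
cat >> h.py <<'E'
CH=(.5178,.2315,1.7493)
def W(x,y,z):
    c,s=np.cos(CH[2]),np.sin(CH[2]); return [CH[0]+c*x-s*y,CH[1]+s*x+c*y,z]
def findbars():
    K,T=cam("wrist"); im=read_camera("wrist"); hsv=cv2.cvtColor(im,cv2.COLOR_RGB2HSV)
    m=((hsv[...,2]>185)&(hsv[...,1]<50)).astype(np.uint8); m=cv2.morphologyEx(m,cv2.MORPH_OPEN,np.ones((2,2),np.uint8))
    out=[]
    for q in cv2.findContours(m,cv2.RETR_EXTERNAL,cv2.CHAIN_APPROX_NONE)[0]:
        if not 400<cv2.contourArea(q)<3000: continue
        w=(px2w(K,T,q[:,0,:],.024)[:,:2]*1000).astype(np.float32); rect=cv2.minAreaRect(w); (cx,cy),(a,b),_=rect
        if not(80<max(a,b)<100 and 22<min(a,b)<34 and .6<cv2.contourArea(w)/(a*b)<.8): continue
        B=cv2.boxPoints(rect); e=max((B[1]-B[0],B[2]-B[1]),key=np.linalg.norm); out.append((cx/1000,cy/1000,float(np.arctan2(e[1],e[0])%np.pi)))
    return out
def pick_place(bar,py):
    x,y,yaw=bar; g=yaw-np.pi/2; g=(g+np.pi/2)%np.pi-np.pi/2      # candidate closing line in [-90,90)
    opts=[(abs(np.array(inverse_kinematics([x,y,.15],down(k)))[5]),k) for k in(g,g+np.pi,g-np.pi) if inverse_kinematics([x,y,.15],down(k)) is not None]
    g=min(opts)[1]
    command_gripper(.45); move_pose([x,y,.15],down(g)); movel([x,y,.003],v=.1); command_gripper(0.0)
    print("grip",get_grip_width(),get_finger_force()); movel([x,y,.25],v=.2)
    print("lifted",get_grip_width())
    k=CH[2]-np.pi/2; move_pose(W(-.015,py,.25),down(k)); movel(W(-.015,py,.06),v=.15); movel(W(-.015,py,.0145),v=.05,until_force=8)
    print("down",get_tcp_pos(),get_ft_force()); command_gripper(.45); movel(W(-.015,py,.25),v=.15)
E
python3 - <<'E'
from h import *
b=findbars(); print(b)
if len(b)==2:
    pick_place(min(b),.05)
    move_pose([.51,-.1,.35],down(1.57)); b=findbars(); print(b,get_time())
    if len(b)==1: pick_place(b[0],-.05)
    snap("placed"); print(get_time(),get_grip_width())
E
```

```text
[(0.579791259765625, -0.05717262268066406, 3.1127238273620605), (0.4508882141113281, -0.046104110717773435, 0.1508665233850479)]
grip 0.18018456807363953 30.000779628753662
lifted 0.18087473893765896
down [0.47144186 0.2079488  0.01468317] [ 0.02035985  0.03075331 -2.10646107]
[(0.5796148071289062, -0.057708816528320314, 3.1180176734924316)] 18.0417
grip 0.17827297555825314 30.000622272491455
lifted 0.18099153592866887
down [0.56991529 0.22570939 0.01474992] [-0.58811211  0.58885947 -2.40150597]
30.4917 0.44515665601430293
```

Run:
```python
from h import *
move_pose([.52,.2,.42],down(1.57)); snap("ch2"); im=cv2.imread("pics/ch2_wrist.png"); cv2.imwrite("pics/ch2.png",cv2.resize(im,(800,600),interpolation=cv2.INTER_CUBIC))
```

```text
(no output)
```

View pics/ch2.png

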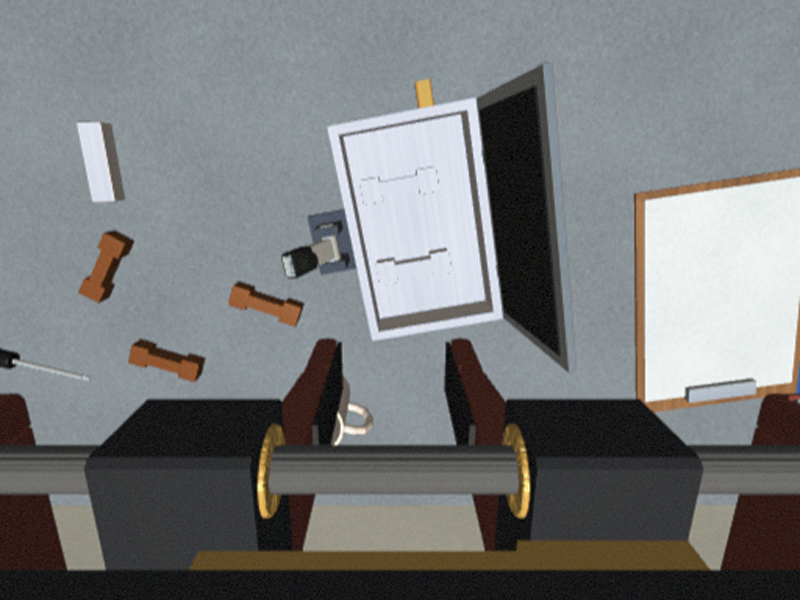

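Both bars lie flat in the chamber, at about (400,185) and (415,265). Nothing else moved. Next I'll push the lid shut from behind with the fingers closed.

Run:
```python
from h import *
k=CH[2]-np.pi/2; r=.12
command_gripper(0.0)
move_pose(W(.17,0,.40),down(k)); 
def P(a): 
    x=.08-r*np.cos(a)+.008*np.sin(a)+.01; z=.06+r*np.sin(a)+.008*np.cos(a); return W(x,0,z)
movel(W(.17,0,P(1.95)[2]),v=.15); F0=np.array(get_ft_force())
for a in np.arange(1.95,.14,-.1):
    movel(P(a),v=.04); f=np.array(get_ft_force())-F0
    if np.linalg.norm(f)>25: print("STOP",a,f); break
    if round(a*10)%4==0: print(round(a,2),f.round(1))
else:
    for a in(.1,.05): movel(P(a),v=.03)
    p=P(0); p[2]-=.004; print(movel(p,v=.015,until_force=10)); 
    print(get_tcp_pos(),(np.array(get_ft_force())-F0).round(1))
snap("lid",("side",)); im=cv2.imread("pics/lid_side.png"); cv2.imwrite("pics/lid.png",cv2.resize(im,(800,600))); print(get_time())
```

```text
1.95 [-0.3  0.1 -1.4]
1.65 [-0.6  0.8 -1.2]
1.25 [ 0.4 -0.3 -0.2]
0.85 [-0.   0.1 -1.3]
0.45 [ 0.3 -0.  -0.8]
True
[0.52315129 0.20209735 0.06833107] [-1.3 -1.   5.9]
45.9333
```

View pics/lid.png

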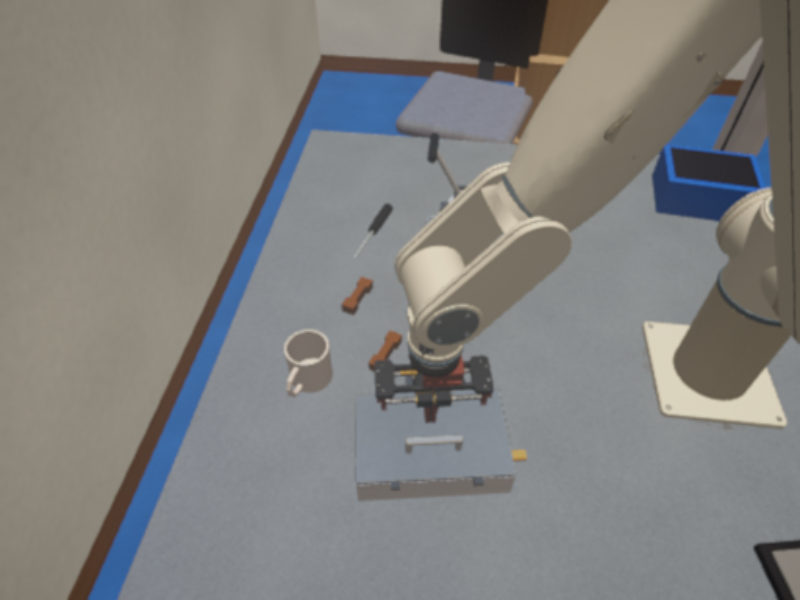

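The lid is shut: the TCP sits at z = 68.3 mm, which is flush with its top face. The clamp comes next, swept the same way from outside.

Run:
```python
from h import *
k=CH[2]-np.pi/2; r=.06; o=.016
p=list(get_tcp_pos()); movel([p[0],p[1],.3],v=.15)
move_pose(W(-.18,0,.3),down(k))
def P(a): return W(-.1+r*np.cos(a)-o*np.sin(a)-.01,0,.085+r*np.sin(a)+o*np.cos(a))
movel(W(-.18,0,P(2.1)[2]),v=.15); F0=np.array(get_ft_force())
for a in np.arange(2.1,.05,-.1):
    movel(P(a),v=.04); f=np.array(get_ft_force())-F0
    print(round(a,2),f.round(1))
    if np.linalg.norm(f)>25: print("STOP"); break
else:
    p=P(0); p[2]=.085; print(movel(p,v=.02,until_force=15)); 
    print(get_tcp_pos(),(np.array(get_ft_force())-F0).round(1))
p=list(get_tcp_pos()); movel([p[0],p[1],.35],v=.15); move_pose([.51,-.1,.40],down(1.57))
snap("cl",("side","wrist")); a=cv2.imread("pics/cl_side.png")[200:340,200:350]; b=cv2.imread("pics/cl_wrist.png")
cv2.imwrite("pics/cl.png",np.hstack([cv2.resize(a,(400,373),interpolation=cv2.INTER_CUBIC),cv2.resize(b,(400,373))])); print(get_time())
```

```text
2.1 [-0.2  0.  -0.2]
2.0 [-0.3 -0.3  0.3]
1.9 [-0.4 -0.4  0.4]
1.8 [-0.3 -0.3  0. ]
1.7 [-1.  -0.3 -1.3]
1.6 [ 0.3 -0.1 -0.6]
1.5 [ 0.  -0.4  0.8]
1.4 [-0.8  0.1  0.1]
1.3 [-0.4 -1.7  0.1]
1.2 [ 0.1 -1.2 -0.4]
1.1 [-0.4 -1.5 -0.2]
1.0 [-1.4 -0.8  0.2]
0.9 [-0.   0.2 -0.1]
0.8 [-0.4 -0.4  0.5]
0.7 [ 1.  -0.7  0.6]
0.6 [-0.3 -0.1  0.7]
0.5 [ 0.2 -0.6  0.9]
0.4 [-0.2  0.5  0.6]
0.3 [ 0.2 -0.6  0.4]
0.2 [-0.1 -0.7 -1.1]
0.1 [ 0.3 -0.7  0.3]
True
[0.52703968 0.18204737 0.09120801] [-1.3 -0.4  8.1]
60.9833
```

View pics/cl.png

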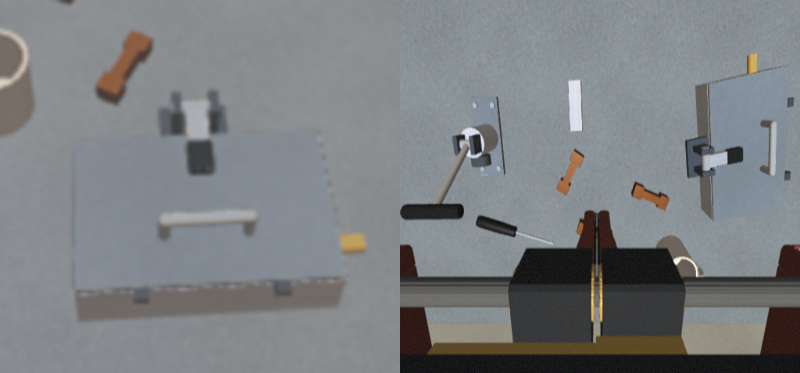

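The clamp arm is level (TCP at z = 91 mm, against a pivot height of 85 mm plus half the arm thickness). For the lever, I'll keep the cross-bar loosely caged between the fingers while pulling it and easing it back.

Run:
```python
from h import *
d=down(0.0); command_gripper(.41)
def P(a,off): 
    f=.5-a; return [.503+.14*np.sin(f)+off,-.357,.1+.14*np.cos(f)-.008]
q=P(0,0); move_pose([q[0],q[1],.33],d); print(movel(q,v=.08,until_force=6)); F0=np.array(get_ft_force()); print(get_tcp_pos(),q)
off=-.008; last=0
for a in list(np.arange(.1,1.05,.1))+[1.06,1.09,1.11,1.13,1.15]:
    movel(P(a,off),v=.05); last=a; f=np.array(get_ft_force())-F0
    print(round(a,2),f.round(1))
    if f[0]>20 or np.linalg.norm(f)>35: break
wait(.4); snap("lev",("side",)); print(get_tcp_pos(),get_time())
a=cv2.imread("pics/lev_side.png")[40:190,200:400]; cv2.imwrite("pics/lev.png",cv2.resize(a,(800,600),interpolation=cv2.INTER_CUBIC))
```

```text
False
[ 0.57042807 -0.35718502  0.21552067] [np.float64(0.5701195754045885), -0.357, np.float64(0.2148615586646522)]
0.1 [7.  2.6 4.4]
0.2 [8.3 1.8 6.7]
0.3 [7.6 1.5 7.5]
0.4 [6.7 1.4 6.1]
0.5 [7.  1.3 6.2]
0.6 [6.4 0.8 5.9]
0.7 [7.3 1.2 4.7]
0.8 [7.1 0.5 4.2]
0.9 [7.8 1.  4.1]
1.0 [8.5 0.7 5.3]
1.06 [6.3 0.4 7.1]
1.09 [5.7 0.9 9.7]
1.11 [ 5.3  2.1 12.6]
1.13 [ 7.8  3.  14.7]
1.15 [14.2  4.6 17.1]
[ 0.41600252 -0.35919874  0.20826981] 70.6583
```

View pics/lev.png

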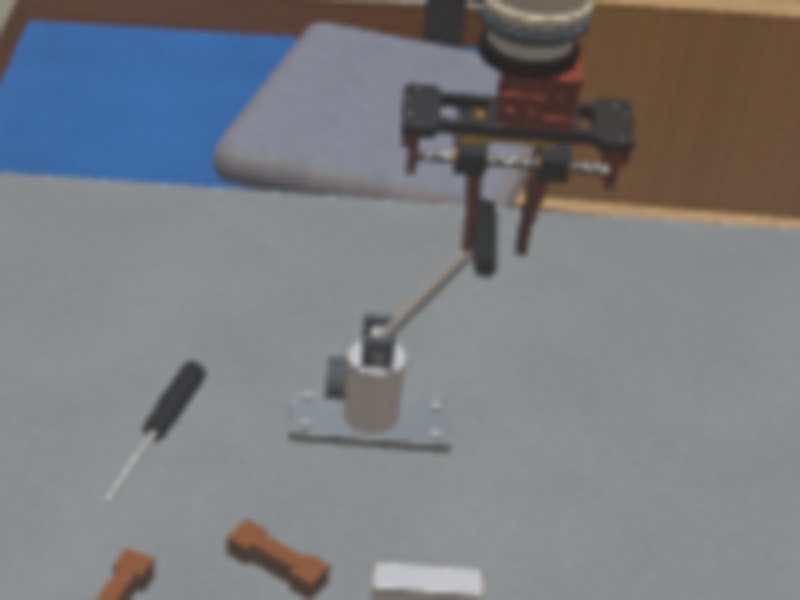

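The lever leans fully towards the robot, with the grip at about (485,240). The reaction force is rising, so it is at the stop. I'll press slightly further to be sure, then ease it back slowly.

Run:
```python
from h import *
def P(a,off): 
    f=.5-a; return [.503+.14*np.sin(f)+off,-.357,.1+.14*np.cos(f)-.008]
p=list(get_tcp_pos()); p[0]-=.003; print(movel(p,v=.01,until_force=12),get_tcp_pos(),get_ft_force()); wait(.3)
for a in list(np.arange(1.1,.05,-.1))+[0.0]:
    movel(P(a,-.008),v=.03)
movel(P(0,.0),v=.015); print(get_ft_force(),get_tcp_pos()); wait(.5)
q=P(0,0); movel([q[0],q[1],.36],v=.08); wait(.3)
move_pose([.45,-.05,.45],down(1.57))
snap("end",("side","wrist")); a=cv2.imread("pics/end_side.png"); b=cv2.imread("pics/end_wrist.png")
cv2.imwrite("pics/end.png",np.vstack([cv2.resize(a[60:290,190:390],(344,400)),]) if 0 else np.hstack([cv2.resize(a,(400,300)),cv2.resize(b,(400,300))])); print(get_time())
```

```text
True [ 0.41806655 -0.35928615  0.20971311] [6.99386592 4.70393152 7.74214991]
[-0.53607196  0.19951039 -0.27739219] [ 0.57000418 -0.3569773   0.2148233 ]
83.2
```

View pics/end.png

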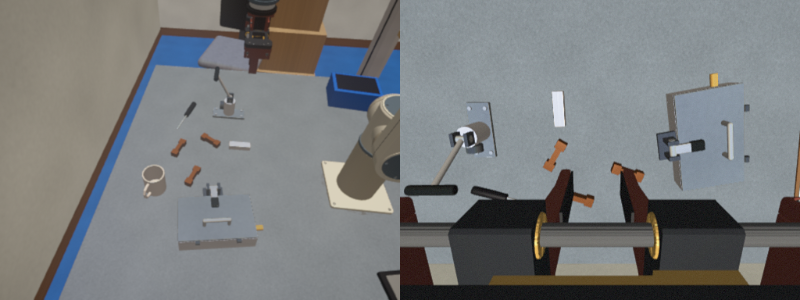

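Run:
```python
from h import *
K,T=load("lev_side")
for a in(.9,1.0,1.05,1.1): 
    f=.5-a; print(a,[(w2px(K,T,[.503+.14*np.sin(f),-.357+dy,.1+.14*np.cos(f)])[0]-[200,40]).round(1)*4 for dy in(-.045,0,.045)])
print(get_grip_width())
```

```text
0.9 [array([456.8, 194. ]), array([456., 224.]), array([455.2, 255.6])]
1.0 [array([470.8, 201.2]), array([470.4, 231.2]), array([470. , 262.8])]
1.05 [array([477.6, 205.2]), array([477.2, 235.6]), array([476.8, 267.2])]
1.1 [array([484. , 209.6]), array([483.6, 240. ]), array([483.6, 271.6])]
0.41012646869043445
```

The grip was seen at (485,240), which matches 1.1 rad, so the lever did reach the stop. It is now back at rest, and the lid and clamp are still down.

```bash
python3 -c "
from station import *
print(job_done())"
```

```text
the job is handed in; nothing more can be done
None
```

I handed the job in at about 83 s: both test bars are flat in the chamber, the lid is shut and clamped, and the pump got one full stroke to its stop and was eased back to rest; no pass or fail result came back.

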